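Set up a heel under its weight on the shoe-repair jig

TASK

First slide the collar along the jig's bar and leave it centred on the dark band. Then set the larger wooden heel block flat on the jig's board, in line with the collar on the robot's side of the bar, its flat edge towards the bar and parallel to it; lay the rubber top-piece on the block with the outlines matching, and stand the steel weight in the middle of the rubber. Also stand the glue bottle upright in the middle of the gap between the two bins of the caddy, and leave the smaller heel block where it lies.

Things in the scene. Friction and masses are not known exactly. Their poses are not given: they have to be found in the camera images.
- heel_block: larger dark wooden heel block, loose, D-shaped from above: 52 wide (own y), 56 long (own x), 30 high, 70 g. Origin: underside, middle of the flat edge. The wood runs from there towards own -x: straight parallel sides for 30 mm, then a round nose of radius 26, tip at own x = -56. z up. Starts nose roughly towards the robot (yaw within 0.5 rad)
- top_piece: black rubber top-piece for that heel, loose: the same D outline (52 wide, 56 long), 8 thick, lying flat on the bench. Origin and axes as the heel block's: underside, middle of the flat edge, nose at own x = -56. Yaw starts within 0.5 rad. 30 g
- weight: dark steel weight, loose, round: body diameter 46 and about 26 high, tapering to a neck and a grip knob of diameter 22 between heights 42 and 54 (its top). Origin: centre of the underside, z up. About 0.3 to 0.5 kg
- bottle: white plastic glue bottle, loose, standing: diameter 40 up to height 78, then a shoulder and a narrow grey nozzle up to 112. Origin: centre of the underside, z up. 80 to 170 g
- small_heel: smaller wooden heel block, loose, same wood and D shape but 36 wide, 40 long, 20 high; origin middle of its flat edge, underside. Not wanted: leave it within 30 mm of where it starts
- jig: jig fixed to the bench: plywood board 150 (own x) by 280 (own y), 18 thick; steel bar, diameter 12, along own y at own x = +50, its axis 50 above the bench, on two 24 x 14 posts, 64 high, at own y = -130 and +130. Front edge at own x = -75. Origin: centre of the board, at bench level; x away from the robot (yaw within 0.12 rad), y along the bar, to the left
- collar: brass collar on that bar, diameter 32, 20 wide along the bar, a small dark screw (diameter 8) on top, up to 25 above the bar axis. Origin: its centre on the bar axis, 50 above the bench; axes as the jig's. Slides along jig y from -105 to +105 with about 2 N of friction, stays where left; starts at jig y -100 to -60 (right-hand part seen from the robot)
- mark: dark band on the bar, 30 wide along the bar, diameter 15: the position for the collar, which passes freely over it. Origin: the band's centre on the bar axis, at jig y between -20 and +65. Axes as the jig's
- caddy: caddy fixed to the bench: steel base plate 220 (own x) by 90 (own y), 3 thick, with two open grey bins, each 75 x 85, top 45 above the bench, and a bare gap 70 wide between them. Origin: middle of the gap, at bench level; x runs from bin to bin. Left or right of the jig, yaw within 0.1 rad. The bottle's place is the gap's centre, on the plate
There are look-alikes about, which are no part of the job. Leave any yellow look-alike of the weight alone. Several things have the shape of the top_piece; the one meant has the colours described above.

How it is judged:
By the outcome, as a careful person would: the job done as asked, in the order asked, and still so for the second after the job is handed in, with the robot touching nothing.
It also fails if it takes over 120 s, if anything falls off the work surface, if the arm or the gripper's body presses on something with over 40 N, if the wrist force passes 120 N, or if a joint passes its speed limit or range.

ROBOT

A 6-joint arm with a two-finger parallel gripper is mounted at the origin on the work surface. World frame = base frame: x ahead of the robot, y to its left, z up, the work surface at z = 0. Lengths are in m, angles in rad, forces in N, time in s.
With the tool pointing down it reaches from about 0.375 to 0.925 m from the base axis. Payload 5.7 kg.
Tool frame: the origin (TCP) lies midway between the tips of the shut fingers; the grasp point (between the pads) lies 19 mm behind it; z points along the fingers, y is the line along which they close (so a half turn about z gives the same grasp; the last joint's range is limited). The gripper opens to 88 mm and grips with 3 to 60 N. Pads are 20 mm wide; open, the fingers measure 115 mm over their backs; the gripper's body (75 mm by 178 mm) begins 61 mm behind the grasp point.
Start: joints at [-1.388, 0.359, 1.51, -0, 1.272, -0.115], TCP at [0.176, -0.574, 0.194] pointing down, gripper open.
Joint ranges: [-2.97, 2.97], [-1.01, 2.36], [0.21, 2.38], [-0.96, 4.11], [0.2, 2.71], [-2.98, 2.98]. Speed limits (rad/s): [2.39, 2.39, 3.14, 3.14, 3.14, 3.14].

INTERFACE

Orientations are given as a unit quaternion [x, y, z, w].
In Python, from bench import move_ptp, servo_line, goto_joints, move_gripper, sleep, inverse_kinematics, capture, PlanningError, close_job, spot_in, silhouettes, current_clock, current_joint_pos, current_qvel, current_joint_torque, current_position, current_orientation, current_force, current_torque, current_finger_gap, current_grip_force gives the robot as it stands. Calls block until the motion is done:
- move_ptp(position, orientation): joint-space move of the TCP to a pose.
- servo_line(position, orientation=None, rate=0.15, contact_N=None): straight line of the TCP; orientation=None keeps the orientation; rate is the mean speed in m/s. With contact_N (N) it stops when the force on the tool has changed by that much, and returns True; else False.
- goto_joints(angles): joint-space move.
- move_gripper(opening): finger opening in m; the grip force is fixed at half the most; returns when the fingers have stopped.
- sleep(seconds).
- inverse_kinematics(position, orientation): joint angles nearest the present ones, or None.
- capture(name): name is "side" or "top" or "wrist"; returns a dict with "image" (384x512x3 uint8, blue, green, red), "range_z" (384x512 float32, m along the optical axis (not along the pixel's ray), 0 where there is no reading), "intrinsics" (3x3 intrinsics, pixels), "R" (3x3) and "t" (3): a world point X has camera coordinates R X + t. Camera axes: x right, y down, z forward; pixel columns grow to the right and rows downward; lengths in m; the calibration is good to about 2 mm. A picture is of the moment at which its call begins.
A pose or a line that the arm cannot do raises PlanningError and nothing moves.
- close_job(): hands the job in; it is judged then, once.
Trained networks look in the newest picture that a camera, given by its name, has taken for a name from the list of things; names that differ only in an ending like _2 or _b are one class to them, and where a whole thing is asked for, a point or a joint stands for the part that bears it (a point fixed in the world has none). Each returns a list of dicts, best first, with "conf" (0 to 1); they miss things now and then, are a little off and sometimes report something else, mostly with a low value. They report only what shows in the picture. A call takes as long as a camera call. They do not tell look-alikes from the thing itself.
- spot_in(camera, query): "xy" ([column, row] in pixels, amid what is visible of it).
- silhouettes(camera, query): "region" (384x512 bool, what is visible of it) and "xy" ([column, row] in pixels, amid what is visible of it).
Readings, each from a call of its own:
- current_clock(): time.
- current_joint_pos(): joint angles.
- current_qvel(): joint speeds.
- current_joint_torque(): joint torques, N m.
- current_position(): TCP position.
- current_orientation(): TCP orientation.
- current_force(): force on the tool from outside, world axes, zero at the start.
- current_torque(): the same for the moment, N m.
- current_finger_gap(): finger opening in m.
- current_grip_force(): force on a finger pad.
Only numpy, scipy, OpenCV 4.12 (cv2) and the standard library are available. Lean on these libraries where they do the work, as an engineer would, in place of code of your own. Each camera call takes 0.05 s, during which the arm holds its last target. There are 200 camera calls.

## Working session

There is one attempt and no reset: what is moved stays moved. The work goes in short steps, each a Python script; the robot and the scene stay as the last script left them, time stands still between calls to the robot, and variables do not carry over. Pictures are saved under pics/ and viewed, at most 14 in all, crops included, and the job is handed in when it is done.

```bash
mkdir -p pics; ls
cat > h.py <<'E'
from bench import *
import numpy as np, cv2
def cloud(c):
    z=c["range_z"];K=c["intrinsics"];v,u=np.mgrid[:384,:512]
    P=np.stack([(u-K[0,2])*z/K[0,0],(v-K[1,2])*z/K[1,1],z],-1)
    W=(P-c["t"])@c["R"]; W[z==0]=np.nan
    return W
E
python3 - <<'E'
from h import *
for n in("top","side"):
    c=capture(n);cv2.imwrite(f"pics/{n}0.png",c["image"]); W=cloud(c)
    np.savez(f"{n}0.npz",W=W,im=c["image"],K=c["intrinsics"],R=c["R"],t=c["t"])
    print(n,"cam",-c["R"].T@c["t"])
    for q in "heel_block top_piece weight bottle small_heel jig collar mark caddy".split():
        for s in spot_in(n,q):
            u,v=map(int,np.round(s["xy"])); print(q,s["xy"],round(s["conf"],2),W[v,u].round(3))
print(current_clock(),current_position(),current_orientation())
E
```

```text
pics
top cam [ 0.39653784 -0.00605553  1.18817483]
heel_block [172.2, 230.6] 0.73 [0.37  0.262 0.032]
heel_block [135.6, 186.5] 0.71 [0.506 0.386 0.006]
top_piece [215.5, 215.3] 0.85 [0.421 0.134 0.01 ]
top_piece [183.0, 185.8] 0.56 [0.509 0.239 0.009]
top_piece [214.8, 251.1] 0.54 [0.312 0.133 0.01 ]
weight [248.6, 149.0] 0.71 [0.627 0.037 0.018]
weight [305.9, 206.3] 0.62 [ 0.452 -0.137  0.055]
weight [332.2, 204.2] 0.62 [ 0.461 -0.219  0.029]
bottle [175.6, 150.2] 0.48 [0.609 0.25  0.077]
small_heel [348.0, 162.7] 0.44 [ 0.59  -0.27   0.017]
jig [250.1, 149.3] 0.59 [0.628 0.034 0.017]
jig [305.2, 206.9] 0.49 [ 0.449 -0.134  0.053]
jig [348.0, 162.8] 0.28 [ 0.59  -0.27   0.017]
jig [273.5, 132.3] 0.17 [ 0.669 -0.038  0.074]
collar [236.6, 128.9] 0.6 [0.68  0.073 0.057]
collar [275.9, 133.0] 0.48 [ 0.667 -0.044  0.068]
mark [237.6, 129.2] 0.52 [0.68  0.07  0.058]
caddy [134.0, 185.1] 0.64 [0.509 0.394 0.003]
side cam [ 0.49328605 -1.01183378  0.8636841 ]
heel_block [208.0, 140.4] 0.54 [0.373 0.263 0.031]
top_piece [187.0, 168.1] 0.7 [0.309 0.132 0.006]
top_piece [218.5, 165.8] 0.54 [0.412 0.139 0.009]
top_piece [247.2, 150.0] 0.45 [0.51  0.229 0.01 ]
weight [231.9, 244.4] 0.87 [ 0.464 -0.239  0.036]
weight [231.1, 221.3] 0.64 [ 0.46  -0.149  0.031]
bottle [276.2, 135.8] 0.69 [0.611 0.249 0.055]
jig [287.2, 190.2] 0.88 [ 0.63  -0.003  0.02 ]
mark [218.7, 166.3] 0.21 [0.415 0.139 0.009]
caddy [242.2, 120.2] 0.93 [0.493 0.445 0.003]
1.0 [ 0.17604006 -0.57356543  0.19423224] [ 9.88934690e-01  1.48351534e-01 -1.50325109e-05 -4.30315729e-05]
```

Run:
```python
import cv2
a=cv2.imread("pics/top0.png")[90:290,90:380]; cv2.imwrite("pics/topc.png",cv2.resize(a,(800,552),interpolation=cv2.INTER_CUBIC))
a=cv2.imread("pics/side0.png")[90:290,130:420]; cv2.imwrite("pics/sidec.png",cv2.resize(a,(800,552),interpolation=cv2.INTER_CUBIC))
```

```text
(no output)
```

View pics/topc.png

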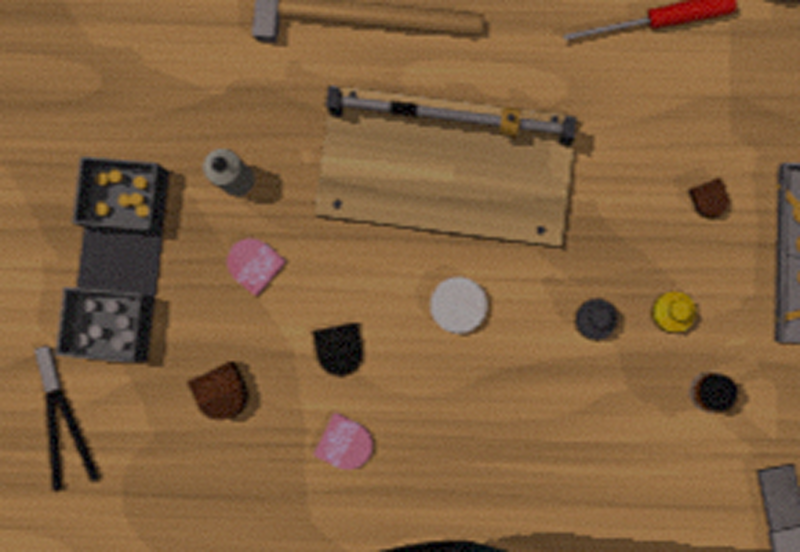

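View pics/sidec.png

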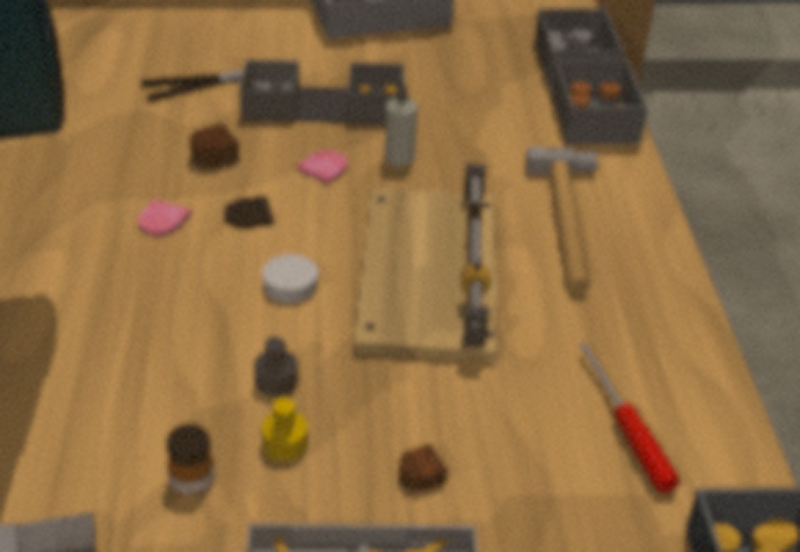

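The top view (full-image pixels) shows these candidates:
- **top_piece shapes:** black (213,216), pink (183,186) and pink (215,251). I choose the black one.
- **Weights:** dark (306,206) and yellow (334,203). I choose the dark one. The black-lidded jar at (349,232) and the white tin at (257,200) are distractors.
- **Heel blocks:** large (170,231) and small (347,162).
- **Bottle:** (171,151).
- **Caddy:** about (134,185), the one whose empty gap is between the bins.
- **Jig:** collar at about (275,133), band at about (236,129).

Next I'll take close wrist views.

```bash
cat >> h.py <<'E'
def q(yaw): return [float(np.cos(yaw/2)),float(np.sin(yaw/2)),0.,0.]
def shot(n,name):
    c=capture(n);cv2.imwrite(f"pics/{name}.png",c["image"]);W=cloud(c)
    np.savez(name+".npz",W=W,im=c["image"],K=c["intrinsics"],R=c["R"],t=c["t"]);return c,W
E
python3 - <<'E'
from h import *
for i,(p,y) in enumerate([((.60,-.0,.33),0),((.58,.25,.33),0.3),((.40,.2,.33),0.3)]):
    move_ptp(p,q(y)); c,W=shot("wrist",f"w{i}")
    print(i,"cam",-c["R"].T@c["t"],"z",c["R"][2],np.nanmin(W.reshape(-1,3),0),np.nanmax(W.reshape(-1,3),0))
    for n in "heel_block top_piece bottle collar mark caddy jig".split():
        for s in spot_in("wrist",n):
            u,v=map(int,np.round(s["xy"])); print(n,s["xy"],round(s["conf"],2),W[v,u].round(3))
print(current_clock())
m=np.hstack([cv2.resize(cv2.imread(f"pics/w{i}.png"),(400,300)) for i in (0,1)])
m2=np.hstack([cv2.resize(cv2.imread(f"pics/w2.png"),(400,300)),np.zeros((300,400,3),np.uint8)])
cv2.imwrite("pics/wm.png",np.vstack([m,m2]))
E
```

```text
0 cam [ 0.67614418 -0.00151893  0.52094113] z [-2.74060219e-01  6.37667332e-04 -9.61712322e-01] [ 0.12300211 -0.53573858 -0.00323729] [0.85477469 0.54611264 0.48062844]
heel_block [126.7, 257.2] 0.64 [0.395 0.263 0.029]
top_piece [135.6, 197.0] 0.81 [0.515 0.239 0.009]
top_piece [194.5, 273.4] 0.65 [0.345 0.136 0.009]
top_piece [195.3, 240.5] 0.53 [0.422 0.129 0.009]
top_piece [321.8, 222.2] 0.45 [ 0.47  -0.125  0.028]
bottle [104.1, 150.3] 0.87 [0.617 0.248 0.078]
collar [282.7, 115.7] 0.76 [ 0.67  -0.041  0.077]
collar [125.8, 258.3] 0.29 [0.393 0.265 0.029]
mark [210.6, 109.8] 0.56 [0.679 0.076 0.055]
mark [102.0, 152.4] 0.5 [0.614 0.249 0.082]
caddy [54.2, 191.9] 0.58 [0.524 0.403 0.002]
jig [241.5, 135.2] 0.57 [0.636 0.028 0.019]
1 cam [0.65306941 0.27058253 0.5211871 ] z [-0.2613353  -0.08097771 -0.96184535] [ 0.04304071 -0.3244016  -0.00344696] [0.94641335 0.72166069 0.48117543]
heel_block [217.1, 248.3] 0.65 [0.381 0.272 0.031]
top_piece [282.8, 241.4] 0.84 [0.424 0.146 0.008]
top_piece [250.3, 187.4] 0.74 [0.515 0.244 0.01 ]
top_piece [272.2, 273.7] 0.52 [0.343 0.143 0.007]
bottle [252.0, 139.1] 0.72 [0.613 0.268 0.108]
collar [433.8, 157.8] 0.7 [ 0.669 -0.033  0.066]
mark [376.4, 134.5] 0.66 [0.677 0.072 0.058]
caddy [170.9, 163.0] 0.69 [0.514 0.402 0.004]
jig [375.2, 161.0] 0.75 [0.633 0.038 0.02 ]
2 cam [0.47380812 0.22175026 0.52198228] z [-0.25928549 -0.07967584 -0.96250859] [-0.13574205 -0.37272992 -0.00344834] [0.77020931 0.68443697 0.48141427]
heel_block [214.3, 158.6] 0.86 [0.373 0.274 0.031]
top_piece [253.8, 86.7] 0.96 [0.513 0.242 0.007]
top_piece [291.5, 151.2] 0.83 [0.426 0.14  0.008]
top_piece [275.8, 202.5] 0.71 [0.322 0.138 0.008]
bottle [256.8, 16.3] 0.95 [0.598 0.262 0.087]
collar [458.0, 40.2] 0.58 [ 0.664 -0.035  0.064]
mark [391.9, 7.0] 0.54 [0.677 0.076 0.057]
caddy [167.4, 62.4] 0.66 [0.508 0.399 0.004]
jig [398.9, 57.4] 0.63 [0.63  0.022 0.019]
6.525
```

View pics/wm.png

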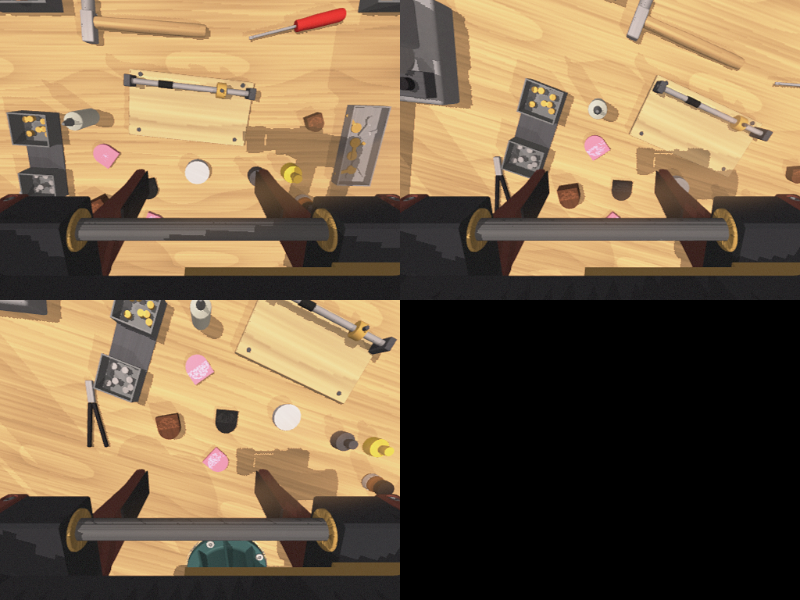

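The wrist picture is clear. In the close shots, the D shapes, jig and caddy all appear as in the top view. I'll take nearer shots and fit models to them.

```bash
cat >> h.py <<'E'
from scipy.optimize import minimize
def rect(d,cx,cy,z,half=.05,s=1000):
    "metric ortho view of plane z; returns image (rows: -x, cols: -y) 1 px = 1/s m and map to world"
    n=int(2*half*s);r,cc=np.mgrid[:n,:n];X=np.stack([cx+half-(r+.5)/s,cy+half-(cc+.5)/s,np.full(r.shape,z)],-1)
    P=X@d["R"].T+d["t"];p=P@d["K"].T;uv=(p[...,:2]/p[...,2:]).astype(np.float32)
    f=lambda a,i=cv2.INTER_LINEAR:cv2.remap(a.astype(np.float32),uv[...,0],uv[...,1],i)
    return X,f
def dpoly(x,y,a,w=.052,l=.056):
    r=w/2;t=np.linspace(np.pi/2,3*np.pi/2,40)
    p=np.r_[[[0,-r],[0,r]],np.c_[-(l-r)+r*np.cos(t),r*np.sin(t)]]
    c,s=np.cos(a),np.sin(a);return p@np.array([[c,s],[-s,c]])+[x,y]
def fitD(M,X,w=.052,l=.056):
    h=X[0,0,:2];s=1/abs(X[1,0,0]-X[0,0,0])
    def cost(v):
        p=dpoly(v[0]/1000,v[1]/1000,v[2]/100,w,l);px=np.c_[(h[1]-p[:,1])*s,(h[0]-p[:,0])*s]
        I=np.zeros(M.shape,np.uint8);cv2.fillPoly(I,[np.round(px*16).astype(np.int32)],1,shift=4)
        return -(I.astype(bool)&M).sum()/(I.astype(bool)|M).sum()
    m=X[M][:,:2].mean(0);best=None
    for a in(-.5,-.25,0,.25,.5):
        x0=[(m[0]+.026*np.cos(a))*1000,(m[1]+.026*np.sin(a))*1000,a*100]
        r=minimize(cost,x0,method="Nelder-Mead",options=dict(initial_simplex=np.array([x0]*4)+np.r_[[[0]*3],np.diag([5,5,10])]))
        if best is None or r.fun<best.fun:best=r
    return best.x[0]/1000,best.x[1]/1000,best.x[2]/100,-best.fun
E
python3 - <<'E'
from h import *
for i,(p,y) in enumerate([((.375,.2,.2),0.),((.44,.34,.22),0.),((.55,.19,.25),0.),((.55,.02,.2),0.),((.40,-.12,.2),0)]):
    move_ptp(p,q(y)); c,W=shot("wrist",f"c{i}")
print(current_clock())
cv2.imwrite("pics/cm.png",np.vstack([np.hstack([cv2.imread(f"pics/c{i}.png")[:300,:][::,56:456] for i in j]) for j in((0,1),(2,3))]))
E
```

```text
10.3833
```

View pics/cm.png

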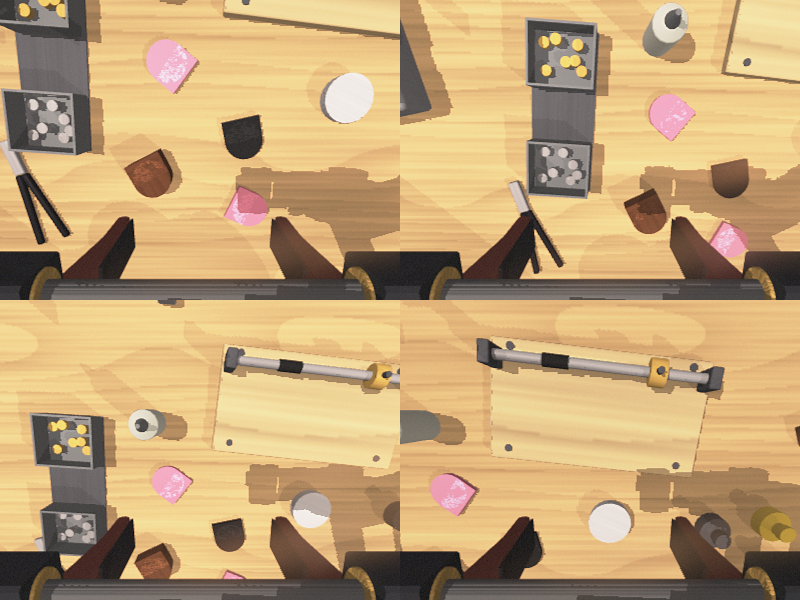

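The four views show the following:
- **Views 0 and 1:** the black top-piece (0) at about (299,137) in its picture, and the heel block at about (205,172).
- **View 2:** the bottle and caddy.
- **View 3:** the jig, with the band at about (211,61) and the collar at (314,73).

Now I'll fit the poses.

```bash
cat > fit.py <<'E'
from h import *
L=lambda n:np.load(n+".npz")
def comp(M,r0):
    n,l,st,ce=cv2.connectedComponentsWithStats(M.astype(np.uint8),connectivity=4)
    k=1+np.argmax(st[1:,4]);return l==k
if __name__=="__main__":
    out=[]
    # heel & top piece
    for n,c in(("c0",(.373,.268)),("c1",(.373,.268)),("w2",(.373,.268))):
        d=L(n);X,f=rect(d,*c,.03);H=f(d["W"][...,2],cv2.INTER_NEAREST);M=comp((H>.022)&(H<.04),0)
        print("heel",n,np.round(fitD(M,X),4),M.sum())
    for n,c in(("c0",(.42,.138)),("c1",(.42,.138)),("w2",(.42,.138))):
        d=L(n);X,f=rect(d,*c,.008);g=f(d["im"].max(2));M=comp(g<90,0)
        print("top",n,np.round(fitD(M,X),4),M.sum())
    for n in("c2","c3","w0"):
        d=L(n);W=d["W"];P=W[np.isfinite(W[...,2])&(W[...,1]<.2)&(W[...,1]>-.2)&(W[...,0]>.55)&(W[...,0]<.76)]
        b=P[(P[:,2]>.046)&(P[:,2]<.0585)][:,:2]
        # bar line x = a + k y, robust
        for _ in range(6):
            k,a=np.polyfit(b[:,1],b[:,0],1);r=b[:,0]-a-k*b[:,1];b=b[abs(r)<max(.007,1.5*r.std()) ]
        yaw=-np.arctan(k);u=np.array([-np.sin(yaw),np.cos(yaw)])
        B=P[(P[:,2]>.013)&(P[:,2]<.024)][:,:2].astype(np.float32)
        print("jig",n,"bar a,k",a,k,"yaw",yaw,cv2.minAreaRect(B*1000))
        post=P[(P[:,2]>.0605)&(P[:,2]<.07)&(abs(P[:,0]-a-k*P[:,1])<.02)]
        s=post[:,:2]@u;print(" post s", [ (x.min().round(4),x.max().round(4),len(x)) for x in (s[s>s.mean()+.06],s[s<s.mean()-.06]) if len(x)])
        im=d["im"].astype(int);ok=(abs(W[...,0]-a-k*W[...,1])<.012)&(W[...,2]>.045)&(abs(W[...,1])<.2)
        S=W[...,:2]@u
        br=ok&(im[...,2]-im[...,0]>60)&(W[...,2]<.07)&(W[...,2]>.058);dk=ok&(im.max(2)<75)&(W[...,2]<.062)
        for nm,m in(("collar",br),("dark",dk)):print(" ",nm,np.histogram(S[m],np.arange(-.15,.21,.01))[0],np.percentile(S[m],[2,50,98]).round(4))
    for n in("c1","c2"):
        d=L(n);W=d["W"]
        m=np.isfinite(W[...,2])&(abs(W[...,0]-.51)<.16)&(abs(W[...,1]-.40)<.085)&(W[...,2]>.04)&(W[...,2]<.05)
        print("caddy rim",n,cv2.minAreaRect(W[m][:,:2].astype(np.float32)*1000),m.sum())
        for sgn in(1,-1):
            mm=m&(sgn*(W[...,0]-.51)>0);print("   bin",cv2.minAreaRect(W[mm][:,:2].astype(np.float32)*1000))
        m=np.isfinite(W[...,2])&(abs(W[...,0]-.61)<.05)&(abs(W[...,1]-.25)<.05)
        for lo,hi in((.1,.116),(.06,.08)):
            p=W[m&(W[...,2]>lo)&(W[...,2]<hi)];print("  bottle",lo,np.median(p,0).round(4),p.min(0).round(4),p.max(0).round(4),len(p))
    for n in("c4","w0"):
        d=L(n);W=d["W"];im=d["im"].astype(int);m=(abs(W[...,0]-.452)<.04)&(abs(W[...,1]+.137)<.045)&(im.max(2)<120)
        for lo,hi in((.046,.058),(.008,.03)):
            p=W[m&(W[...,2]>lo)&(W[...,2]<hi)]
            if len(p):print("weight",n,lo,p.mean(0).round(4),p.min(0).round(4),p.max(0).round(4),len(p))
E
python3 fit.py
```

```text
heel c0 [0.3916 0.2814 0.4644 0.9695] 2717
heel c1 [0.3926 0.2828 0.4593 0.9513] 2756
heel w2 [0.3921 0.2814 0.4528 0.9686] 2709
top c0 [0.4443 0.1498 0.2563 0.9347] 2505
top c1 [0.4077 0.1452 0.1089 0.3262] 658
top w2 [0.4442 0.1506 0.2911 0.9232] 2480
jig c2 bar a,k 0.6739050396970809 0.10791835661499037 yaw -0.10750230761375117 ((627.592041015625, 27.160354614257812), (280.670654296875, 150.2099151611328), 83.85285949707031)
 post s [(np.float64(0.2177), np.float64(0.2317), 230), (np.float64(-0.0422), np.float64(-0.027), 246)]
  collar [  0   0   0   0   0   0   0   0   0   0  13   1   0   0   0   0   1 104
 191   2   0   0   0   0   0   0   0   0   0   0   0   0   0   0   0] [-0.0409  0.0331  0.0398]
  dark [  0   0   0   0   0   0   0   0   0   0   0  14 112   1   0   0   0   0
   0   0   0   0   0   0   0   0   0   0  59  90  90  22   0   0   0] [-0.0331  0.1422  0.2306]
jig c3 bar a,k 0.6740883121615989 0.10741494423567362 yaw -0.10700466398298344 ((627.6454467773438, 27.2960205078125), (280.08636474609375, 150.219482421875), 83.84576416015625)
 post s [(np.float64(0.2167), np
[... 1584 characters left out ...]
449523925781) 1206
   bin ((584.0802001953125, 390.31427001953125), (86.37923431396484, 75.35763549804688), 86.05768585205078)
   bin ((439.8480224609375, 400.02337646484375), (86.41596984863281, 75.69939422607422), 86.08719635009766)
  bottle 0.1 [0.6097 0.2636 0.1072] [0.6036 0.259  0.1   ] [0.6145 0.2713 0.1138] 83
  bottle 0.06 [0.6134 0.2514 0.0783] [0.5906 0.2456 0.0601] [0.6285 0.2842 0.08  ] 149
weight c4 0.046 [ 0.4575 -0.1433  0.0546] [ 0.4473 -0.1541  0.0492] [ 0.4675 -0.1333  0.0568] 264
weight c4 0.008 [ 0.4577 -0.1424  0.0281] [ 0.4356 -0.1646  0.0163] [ 0.4791 -0.1214  0.03  ] 562
weight w0 0.008 [ 0.4655 -0.1304  0.0233] [ 0.438  -0.1524  0.0084] [ 0.4804 -0.1204  0.03  ] 185
```

The fits agree with each other and with the given sizes. The board measures 280x150, the bins 85x75, and the jig y centre is 0.0945 both from the posts and from the board. I'll move the collar first, then check it.

```bash
cat >> h.py <<'E'
JY=-.1073;J0=np.array([.6276,.0273])
def jw(x,y,z):
    c,s=np.cos(JY),np.sin(JY);return [J0[0]+c*x-s*y,J0[1]+s*x+c*y,z]
def up(z=.2,rate=.3):
    p=current_position();servo_line([p[0],p[1],z],rate=rate)
E
python3 - <<'E'
from h import *
y0,y1=-.0647,.053
move_gripper(.06)
move_ptp(jw(.05,y0,.12),q(JY))
print("hit",servo_line(jw(.05,y0,.0597),rate=.08,contact_N=6),current_position())
move_gripper(0.0);print("gap",current_finger_gap(),"grip",current_grip_force())
servo_line(jw(.05,y1,.0597),rate=.06);print(current_position(),jw(.05,y1,.06),"gap",current_finger_gap())
sleep(.2);move_gripper(.045);up(.2)
move_ptp(jw(-.06,y1,.2),q(JY));c,W=shot("wrist","d0")
print(current_clock())
cv2.imwrite("pics/d0c.png",cv2.resize(c["image"][:190,130:400],None,fx=2.5,fy=2.5))
E
```

```text
hit False [ 0.67081542 -0.04239341  0.05997941]
gap 0.0005463144813000072 grip 0.0
[0.68299478 0.07437081 0.05972314] [np.float64(0.6829884375941128), np.float64(0.07464047930559084), 0.06] gap -0.0001949257445843718
18.35
```

View pics/d0c.png

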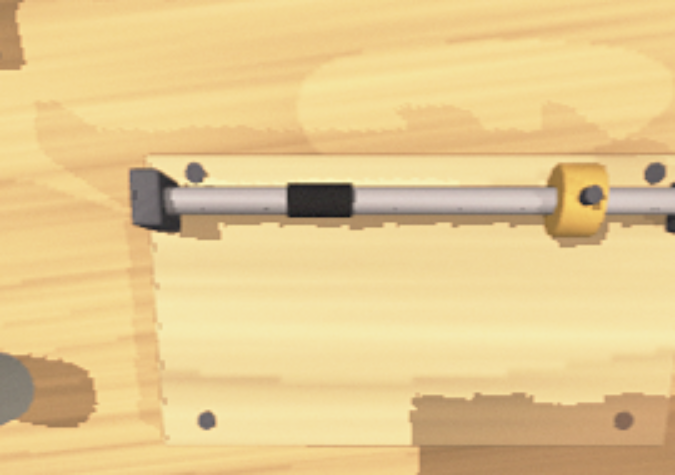

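The gripper closed on nothing (gap about 0), and the collar stayed at the right, crop pixel (578,200), with the band at (320,200). I'll repeat the approach and look at it with the side camera.

Run:
```python
from h import *
d=np.load("d0.npz");W=d["W"];im=d["im"].astype(int);c,s=np.cos(JY),np.sin(JY);R=np.array([[c,-s],[s,c]])
Jp=(W[...,:2]-J0)@R
ok=(abs(Jp[...,0]-.05)<.012)&(abs(Jp[...,1])<.115)&(W[...,2]>.045)
for m in(ok&(W[...,2]>.06),ok&(im.max(2)<75)&(W[...,2]<.062)):
    print(np.percentile(Jp[m],[2,50,98],axis=0).round(4),W[m][:,2].max(),m.sum())
y0=-.0647
move_gripper(.06);move_ptp(jw(.05,y0,.12),q(JY));servo_line(jw(.05,y0,.0597),rate=.1,contact_N=6)
print(current_finger_gap())
a=capture("side")["image"];move_gripper(.03);print(current_finger_gap(),current_grip_force());b=capture("side")["image"]
k=lambda i:cv2.resize(i[130:240,220:350],(390,330))
k2=k(capture("top")["image"][:,:]) 
cv2.imwrite("pics/e0.png",np.hstack([k(a),k(b)]));print(current_clock())
```

```text
[[ 0.0389 -0.0742]
 [ 0.0494 -0.0629]
 [ 0.0614 -0.0548]] 0.07727397460928993 427
[[0.0427 0.039 ]
 [0.0487 0.0537]
 [0.0554 0.0673]] 0.06059244482046734 332
0.06023246971559421
0.029979546348614064 0.0
21.125
```

View pics/e0.png

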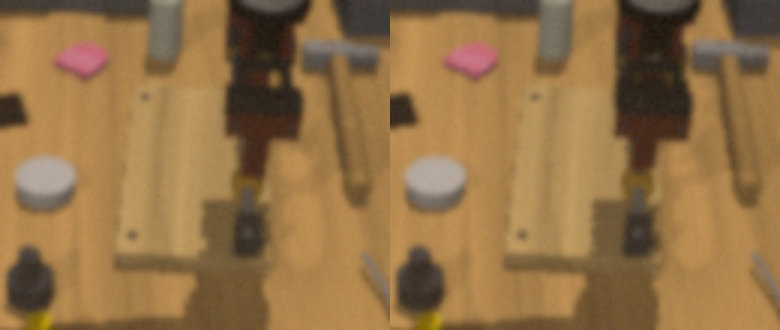

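The fingertips are over the collar but do not bite. I'll change to a grip across the bar at axis height, with the pads on the collar's diameter.

Run:
```python
from h import *
y0,y1=-.0647,.053
up(.12)
j=current_joint_pos();best=None
for s in(1,-1):
    k=inverse_kinematics(jw(.05,y0,.12),q(JY+s*np.pi/2)); print(s,None if k is None else np.round(k,2))
    if k is not None and abs(k[5])<2.6 and (best is None or abs(k[5])<best[0]):best=(abs(k[5]),s)
Q=q(JY+best[1]*np.pi/2)
move_gripper(.06);move_ptp(jw(.05,y0,.12),Q)
print("hit",servo_line(jw(.05,y0,.033),rate=.1,contact_N=6),current_position())
move_gripper(0.0);print("gap",current_finger_gap(),"grip",current_grip_force(),current_force())
if current_finger_gap()>.02:
    servo_line(jw(.05,y1,.033),rate=.06);print(current_position(),jw(.05,y1,.033),"gap",current_finger_gap(),current_force())
move_gripper(.06);up(.2)
move_ptp(jw(-.06,y1,.2),q(JY));shot("wrist","d1")
d=np.load("d1.npz");W=d["W"];c,s=np.cos(JY),np.sin(JY);R=np.array([[c,-s],[s,c]])
Jp=(W[...,:2]-J0)@R
m=(abs(Jp[...,0]-.05)<.012)&(abs(Jp[...,1])<.115)&(W[...,2]>.06)
print(np.percentile(Jp[m],[2,50,98],axis=0).round(4),m.sum(),current_clock())
```

```text
1 [-0.17  0.53  1.42 -0.    1.19 -0.06]
-1 None
hit False [ 0.67104758 -0.0425124   0.03365857]
gap 0.006810778826937674 grip 53.95719677209854 [-12.19052311   1.77050903  28.2861118 ]
[[ 0.0387 -0.0738]
 [ 0.0493 -0.063 ]
 [ 0.0617 -0.0549]] 423 28.85
```

Run:
```python
from h import *
d=np.load("c3.npz");W=d["W"];m=(W[...,2]>.1)&(W[...,2]<.32)
P=W[m];P=P[(abs(P[:,0]-.55)<.06)]-[.55,.02,.2]
for z in np.arange(-.1,.1,.01):
    p=P[(P[:,2]>=z)&(P[:,2]<z+.01)]
    for g in(p[p[:,1]>0],p[p[:,1]<0]):
        if len(g)>5:print(round(z,2),len(g),"x",g[:,0].min().round(3),g[:,0].max().round(3),"y",g[:,1].min().round(3),g[:,1].max().round(3))
# close the gripper in the air over the collar, across the bar, several heights
y0=-.0647;Q=q(JY+np.pi/2)
move_gripper(.06);move_ptp(jw(.05,y0,.12),Q)
servo_line(jw(.05,y0,.033),rate=.1,contact_N=6)
c,W=shot("wrist","g0");c2,W2=shot("side","g1");print(current_force(),current_finger_gap(),current_position(),current_clock())
cv2.imwrite("pics/g.png",np.hstack([cv2.resize(c["image"],(440,330)),cv2.resize(c2["image"][140:230,240:338],(359,330))]))
```

```text
-0.1 66 x 0.054 0.06 y 0.239 0.247
-0.09 32 x 0.057 0.06 y 0.242 0.248
0.02 13 x -0.007 0.013 y 0.045 0.052
0.02 11 x -0.007 0.013 y -0.05 -0.043
0.03 217 x -0.009 0.013 y 0.044 0.054
0.03 224 x -0.008 0.013 y -0.052 -0.043
0.04 277 x -0.009 0.014 y 0.044 0.053
0.04 270 x -0.009 0.013 y -0.052 -0.043
0.05 324 x -0.008 0.013 y 0.044 0.053
0.05 334 x -0.009 0.013 y -0.052 -0.043
0.06 411 x -0.009 0.013 y 0.044 0.055
0.06 412 x -0.008 0.013 y -0.054 -0.043
0.07 460 x -0.004 0.014 y 0.044 0.056
0.07 449 x -0.005 0.013 y -0.055 -0.043
0.08 517 x -0.011 0.014 y 0.044 0.057
0.08 527 x -0.01 0.014 y -0.056 -0.043
0.09 475 x -0.011 0.014 y 0.045 0.058
0.09 468 x -0.01 0.014 y -0.057 -0.044
[ 0.00901141  0.17992088 -0.39556824] 0.05977614271374992 [ 0.67117395 -0.0425205   0.03393854] 31.7417
```

View pics/g.png

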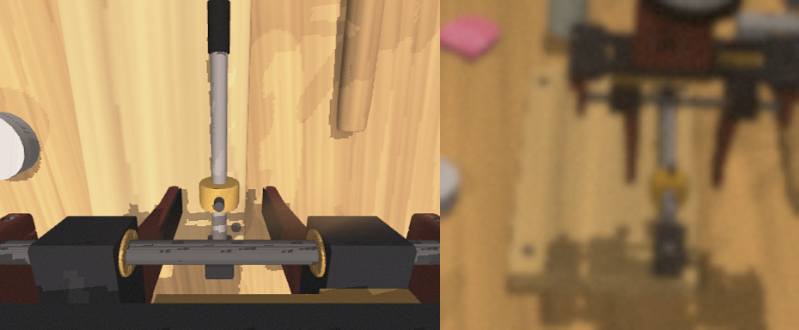

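Run:
```python
from h import *
c,s=np.cos(JY),np.sin(JY);R=np.array([[c,-s],[s,c]])
for n in("g0","g1"):
    d=np.load(n+".npz");W=d["W"];J=(W[...,:2]-J0)@R;z=W[...,2]
    for sg in(1,-1):
        m=(sg*(J[...,0]-.05)>.022)&(sg*(J[...,0]-.05)<.06)&(abs(J[...,1]+.065)<.04)&(z>.028)&(z<.1)
        p=np.c_[J[m],z[m]]
        for a in np.arange(.03,.1,.01):
            g=p[(p[:,2]>=a)&(p[:,2]<a+.01)]
            if len(g):print(n,sg,a.round(2),len(g),np.percentile(g,[5,95],axis=0)[:,:2].T.round(3).tolist())
    m=(abs(J[...,0]-.05)<.016)&(abs(J[...,1]+.065)<.03)&(z>.06)&(z<.08);print("collar",n,np.percentile(np.c_[J[m],z[m]],[3,97],axis=0).round(3).tolist())
```

```text
g0 1 0.06 126 [[0.082, 0.09], [-0.073, -0.054]]
g0 1 0.07 208 [[0.082, 0.09], [-0.073, -0.054]]
g0 1 0.08 254 [[0.082, 0.09], [-0.073, -0.054]]
g0 1 0.09 299 [[0.082, 0.09], [-0.072, -0.054]]
g0 -1 0.06 128 [[0.014, 0.022], [-0.073, -0.054]]
g0 -1 0.07 207 [[0.014, 0.022], [-0.072, -0.054]]
g0 -1 0.08 249 [[0.014, 0.022], [-0.073, -0.054]]
g0 -1 0.09 310 [[0.014, 0.022], [-0.072, -0.053]]
collar g0 [[0.038, -0.073, 0.06], [0.062, -0.055, 0.076]]
g1 1 0.06 6 [[0.082, 0.088], [-0.078, -0.075]]
g1 1 0.07 14 [[0.081, 0.09], [-0.079, -0.061]]
g1 1 0.08 7 [[0.083, 0.089], [-0.079, -0.072]]
g1 1 0.09 12 [[0.082, 0.091], [-0.079, -0.074]]
g1 -1 0.06 6 [[0.015, 0.021], [-0.077, -0.075]]
g1 -1 0.07 9 [[0.014, 0.021], [-0.078, -0.075]]
g1 -1 0.08 8 [[0.014, 0.02], [-0.079, -0.075]]
g1 -1 0.09 7 [[0.013, 0.018], [-0.077, -0.074]]
collar g1 [[0.039, -0.076, 0.06], [0.059, -0.058, 0.076]]
```

Both fixed and wrist depth data put the real fingertips about 29 mm above the reported TCP. That explains both misses: the first closed above the collar, the second pinched its screw. I'll correct z by that amount, and check it with a light touch on the board first.

```bash
cat >> h.py <<'E'
D=.0288   # true tips are this much above the reported TCP
E
python3 - <<'E'
from h import *
y0,y1=-.0647,.053;Q=q(JY+np.pi/2)
print("touch",servo_line(jw(.05,y0,.010-D),rate=.05,contact_N=4),current_position())
p=current_position();servo_line(jw(.05,y0,p[2]+.014),rate=.1)
move_gripper(0.0);print("gap",current_finger_gap(),"grip",current_grip_force(),current_force())
if current_finger_gap()>.025:
    servo_line(jw(.05,y1,p[2]+.014),rate=.06);print(current_position(),jw(.05,y1,0),"gap",current_finger_gap(),current_force())
move_gripper(.06);up(.17)
move_ptp(jw(-.06,y1,.17),q(JY));shot("wrist","d2")
d=np.load("d2.npz");W=d["W"];c,s=np.cos(JY),np.sin(JY);R=np.array([[c,-s],[s,c]])
Jp=(W[...,:2]-J0)@R;im=d["im"].astype(int)
m=(abs(Jp[...,0]-.05)<.012)&(abs(Jp[...,1])<.115)&(W[...,2]>.06)
print(np.percentile(Jp[m],[2,50,98],axis=0).round(4),m.sum(),current_clock())
m=(abs(Jp[...,0]-.05)<.006)&(abs(Jp[...,1])<.115)&(W[...,2]>.05)&(W[...,2]<.062)&(im.max(2)<75);print(np.percentile(Jp[m],[0,2,98,100],axis=0)[:,1].round(4))
cv2.imwrite("pics/d2c.png",cv2.resize(d["im"][:190,130:400],None,fx=2.5,fy=2.5))
E
```

```text
touch True [ 0.66980379 -0.04231052 -0.01006444]
gap 0.031189854730485307 grip 30.000218152999878 [-4.39550113 -0.22667995  0.86048429]
[0.68129436 0.07465027 0.00343175] [np.float64(0.6829884375941128), np.float64(0.07464047930559084), 0] gap 0.03125608009002745 [-4.96113592 -0.4890388   1.38218385]
[[0.0384 0.0426]
 [0.0492 0.0526]
 [0.0611 0.0617]] 490 38.3
[0.0391 0.0392 0.0672 0.0672]
```

View pics/d2c.png

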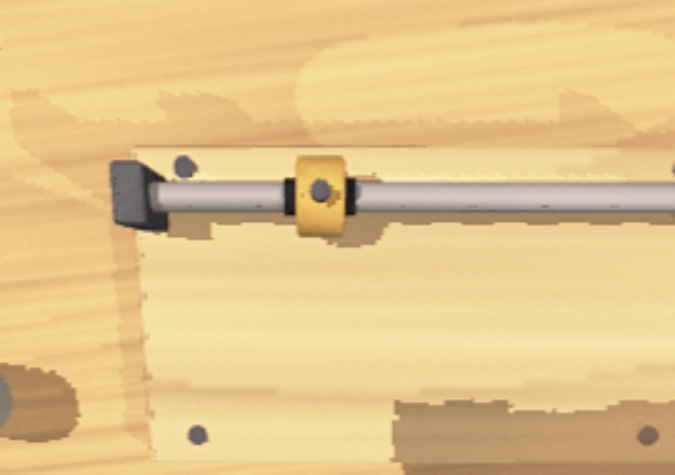

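The crop shows the collar (295–345 px) centred on the band (285–356 px). The touch confirms the offset at about 28 mm. Next is the heel block.

```bash
cat >> h.py <<'E'
D=.028
YM=.0525;XB=.015
def own(o,dx):return [o[0]+dx*np.cos(o[2]),o[1]+dx*np.sin(o[2])]
def pick(xy,yaw,ztip,opening=.085,hi=.13):
    move_gripper(opening);move_ptp([*xy,hi],q(yaw))
    h=servo_line([*xy,ztip-D],rate=.15,contact_N=8);p=current_position()
    move_gripper(0.);print("pick hit",h,p[2]-ztip+D,"gap",current_finger_gap(),"grip",current_grip_force());up(hi)
def place(xyz_tip,yaw,opening=.085,hi=.13):
    x,y,z=xyz_tip;move_ptp([x,y,hi],q(yaw));servo_line([x,y,z-D+.015],rate=.15)
    h=servo_line([x,y,z-D-.002],rate=.04,contact_N=3);print("place hit",h,current_position()[2]-z+D)
    move_gripper(opening);up(hi)
E
python3 - <<'E'
from h import *
o=(.3921,.2816,.459)
pick(own(o,-.018),o[2],.006)
place(jw(XB-.018,YM,.018+.0065),JY)
move_ptp(jw(-.10,YM,.15),q(JY));shot("wrist","h0")
d=np.load("h0.npz");c=jw(XB-.026,YM,.048);X,f=rect(d,c[0],c[1],.048);H=f(d["W"][...,2],cv2.INTER_NEAREST);M=(H>.041)&(H<.058)
n,l,st,_=cv2.connectedComponentsWithStats(M.astype(np.uint8),connectivity=4);M=l==1+np.argmax(st[1:,4])
r=np.array(fitD(M,X));cc,s=np.cos(JY),np.sin(JY);R=np.array([[cc,-s],[s,cc]])
print("heel fit jig",(r[:2]-J0)@R,r[2]-JY,r[3],M.sum(),np.median(H[M]),current_clock())
cv2.imwrite("pics/h0c.png",cv2.resize(d["im"][:240,130:400],None,fx=2.4,fy=2.4))
E
```

```text
pick hit False 0.00047446080046233477 gap 0.05179813674359781 grip 29.99853014945984
place hit True -0.000541537523077236
heel fit jig [0.01465258 0.05116677] -0.028696926465181433 0.9639136904761905 2600 0.04870626 46.7917
```

View pics/h0c.png

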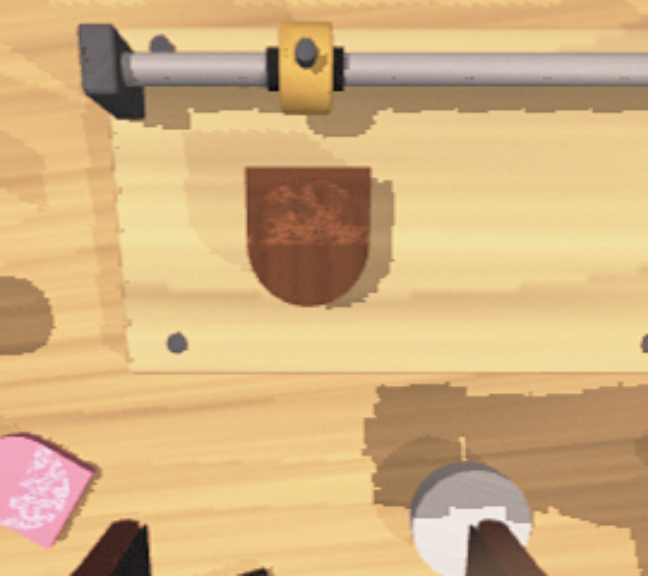

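The heel block sits flat, in line with the collar: its flat edge is at row 167 across the crop and the bar is parallel to it. Next is the top-piece.

Run:
```python
from h import *
o=(.4443,.1502,.27)
pick(own(o,-.018),o[2],.003)
if current_finger_gap()>.045:
    place(jw(XB-.018,YM,.048+.0035),JY)
    move_ptp(jw(-.10,YM,.15),q(JY));shot("wrist","t0")
    d=np.load("t0.npz");c=jw(XB-.026,YM,.056);X,f=rect(d,c[0],c[1],.056)
    M=f(d["im"].max(2))<100
    n,l,st,_=cv2.connectedComponentsWithStats(M.astype(np.uint8),connectivity=4);M=l==1+np.argmax(st[1:,4])
    r=np.array(fitD(M,X));cc,s=np.cos(JY),np.sin(JY);R=np.array([[cc,-s],[s,cc]])
    print("top fit jig",(r[:2]-J0)@R,r[2]-JY,r[3],M.sum(),current_clock())
    cv2.imwrite("pics/t0c.png",cv2.resize(d["im"][40:150,190:330],None,fx=5,fy=5))
```

```text
pick hit False 0.0004365271174392865 gap 0.051825778458424246 grip 29.503748193383217
place hit True -0.0009846797771461586
top fit jig [0.0148047  0.05120928] -0.028155709716481514 0.9539670658682635 2549 53.825
```

View pics/t0c.png

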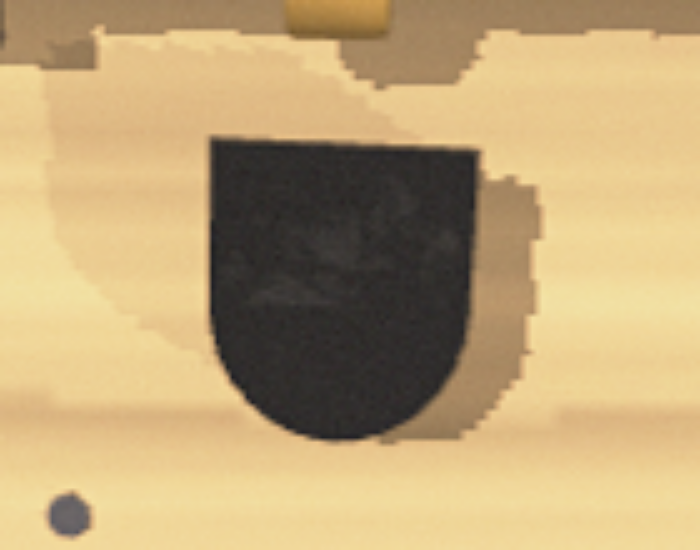

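The rubber's flat edge slopes (crop row 137 to 150), while the heel's looked level. I'll compare the edge angles exactly.

Run:
```python
from h import *
cc,s=np.cos(JY),np.sin(JY);R=np.array([[cc,-s],[s,cc]])
for n,z,th in(("h0",.048,150),("t0",.056,110)):
    d=np.load(n+".npz");c=jw(XB-.026,YM,z);X,f=rect(d,c[0],c[1],z,.05,4000)
    r,b=f(d["im"][...,2]),f(d["im"][...,0]); M=(f(d["im"].max(2))<th)
    nn,l,st,_=cv2.connectedComponentsWithStats(M.astype(np.uint8),connectivity=4);M=l==1+np.argmax(st[1:,4])
    J=(X[...,:2]-J0)@R
    P=J[M]; ys=np.arange(YM-.018,YM+.016,.001)
    e=[P[abs(P[:,1]-y)<.0005][:,0].max() for y in ys];k=np.polyfit(ys,e,1)
    nose=P[:,0].min();print(n,"flat edge x",np.polyval(k,YM),"slope",-k[0],"nose",nose)
    xs=np.arange(-.012,.008,.001)
    for g in(np.max,np.min):
        e=[g(P[abs(P[:,0]-x)<.0005][:,1]) for x in xs];k=np.polyfit(xs,e,1);print("  side",e[5].round(4),"slope",k[0].round(4))
```

```text
h0 flat edge x 0.014284099560873672 slope 0.0004886200957571781 nose -0.041840715703282474
  side 0.0775 slope -0.005
  side 0.0259 slope -0.0208
t0 flat edge x 0.014396393040401393 slope -0.04010829269771032 nose -0.04094993373174029
  side 0.078 slope -0.0351
  side 0.0266 slope -0.0457
```

The rubber is 0.04 rad off from the block. I'll regrip it at its actual angle, lift it slightly, turn it and set it down.

Run:
```python
from h import *
x=XB-.018
move_gripper(.085);move_ptp(jw(x,YM+.0005,.10),q(JY-.04))
z=.0525-D
servo_line(jw(x,YM+.0005,z),rate=.15,contact_N=8);move_gripper(0.);print(current_finger_gap())
servo_line(jw(x,YM,z+.006),rate=.05)
servo_line(jw(x,YM,z+.005),q(JY),rate=.03)
print(servo_line(jw(x,YM,z-.002),rate=.03,contact_N=3),current_position()[2]-z)
move_gripper(.085);up(.13)
move_ptp(jw(-.10,YM,.15),q(JY));shot("wrist","t1")
cc,s=np.cos(JY),np.sin(JY);R=np.array([[cc,-s],[s,cc]])
d=np.load("t1.npz");c=jw(XB-.026,YM,.056);X,f=rect(d,c[0],c[1],.056,.05,4000);M=(f(d["im"].max(2))<110)
nn,l,st,_=cv2.connectedComponentsWithStats(M.astype(np.uint8),connectivity=4);M=l==1+np.argmax(st[1:,4])
P=((X[...,:2]-J0)@R)[M]; ys=np.arange(YM-.018,YM+.016,.001)
e=[P[abs(P[:,1]-y)<.0005][:,0].max() for y in ys];k=np.polyfit(ys,e,1)
print("flat",np.polyval(k,YM),"slope",-k[0],"nose",P[:,0].min(),"sides",P[:,1].min(),P[:,1].max(),current_clock())
```

```text
0.0513597251811113
True -0.0006265494449107269
flat 0.014195234586892638 slope -0.007975858240824212 nose -0.041152549057908695 sides 0.026095057564464254 0.07780757223741408 58.3417
```

The rubber is aligned. Next are the weight and the bottle.

Run:
```python
from h import *
pick([.4575,-.1433],JY,.038,opening=.045)
if current_finger_gap()>.015:
    place(jw(-.013,YM-.0003,.056+.0385),JY,opening=.045,hi=.14)
    up(.17)
    cy=-.067
    pick([.609,.2655],cy,.045,opening=.07,hi=.15)
    if current_finger_gap()>.03:
        place([.5119,.3953,.003+.0455],cy,opening=.07,hi=.15)
move_ptp([.42,.22,.25],q(.2));c,W=shot("wrist","f0")
for n in("top",):shot(n,"f1")
print(current_clock())
a=np.hstack([cv2.resize(c["image"][:280,60:440],(440,324)),cv2.resize(cv2.imread("pics/f1.png")[100:240,100:255],(359,324))]);cv2.imwrite("pics/f.png",a)
```

```text
pick hit False 0.0004865585181071143 gap 0.02066095031451367 grip 30.001015467569232
place hit True -0.0005353166311923112
pick hit False 0.0009828964612974105 gap 0.039809580791525495 grip 29.964781205635518
place hit True -0.0004997112697758231
73.2167
```

View pics/f.png

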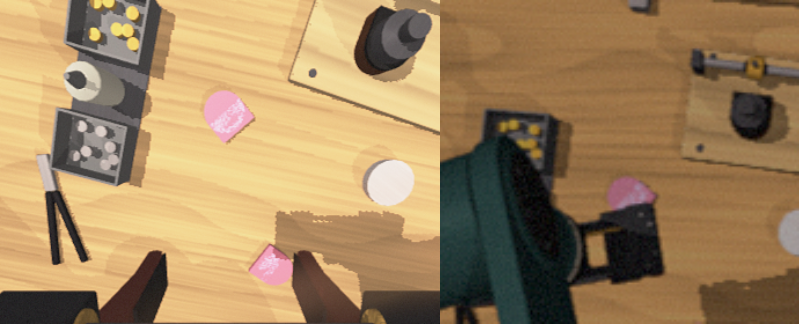

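The bottle stands in the gap and the weight stands on the stack. I'll do a last numeric check of everything.

Run:
```python
from h import *
cc,s=np.cos(JY),np.sin(JY);R=np.array([[cc,-s],[s,cc]])
move_ptp([.44,.34,.22],q(0));shot("wrist","k1")
move_ptp(jw(-.10,YM,.19),q(JY));shot("wrist","k0")
W=np.load("k0.npz")["W"];J=(W[...,:2]-J0)@R;z=W[...,2]
for lo,hi in((.1,.113),(.06,.083)):
    m=(abs(J[...,0]+.013)<.03)&(abs(J[...,1]-YM)<.03)&(z>lo)&(z<hi);p=J[m];print("weight",lo,p.min(0).round(4),p.max(0).round(4),p.mean(0).round(4),z[m].max())
m=(abs(J[...,0]-.05)<.012)&(abs(J[...,1])<.115)&(z>.06)&(z<.08);print("collar",np.percentile(J[m],[2,98],axis=0).round(4))
W=np.load("k1.npz")["W"];z=W[...,2];m=(abs(W[...,0]-.512)<.035)&(abs(W[...,1]-.3953)<.04)
for lo,hi in((.1,.118),(.065,.083)):
    p=W[m&(z>lo)&(z<hi)];print("bottle",lo,p.min(0).round(4),p.max(0).round(4),len(p))
print(current_clock())
cv2.imwrite("pics/k.png",np.hstack([cv2.imread(f"pics/k{i}.png")[:260,60:450] for i in(0,1)]))
```

```text
weight 0.1 [-0.0231  0.0412] [-0.0024  0.0621] [-0.013  0.052] 0.1128087577769557
weight 0.06 [-0.0354  0.0296] [0.0093 0.0746] [-0.0122  0.0518] 0.08299593011229738
collar [[0.0384 0.0433]
 [0.0611 0.0621]]
bottle 0.1 [0.5057 0.389  0.1003] [0.5184 0.4013 0.1167] 124
bottle 0.065 [0.4936 0.3753 0.065 ] [0.5317 0.4144 0.083 ] 169
74.925
```

View pics/k.png

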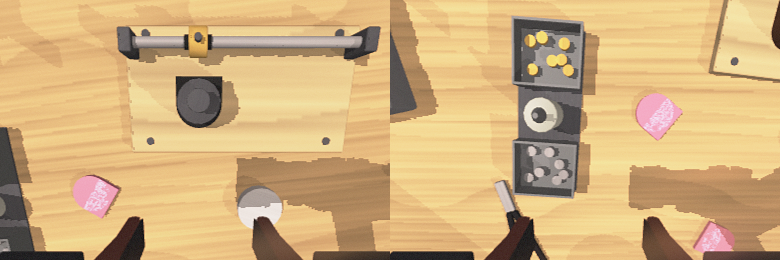

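The left view shows the collar on the band at (198,41) and the stack in line with it at (198,102). The right view shows the bottle in the middle of the gap at (543,114). Everything is as asked.

```bash
python3 -c "
from bench import *
print(close_job())"
```

```text
the job is handed in; nothing more can be done
None
```

The job is handed in: every placement was measured within about 2 mm of target, and the arm never went near the small heel. My first two tries at the collar missed, one of them pinching its screw, because the real fingertips sit about 28 mm above the reported tool point.

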